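Find the soft spring mount and push its reject tag down

TASK

Three spring mounts from the curing oven stand on test blocks in a row across the bench. Press each rubber pad down by about a centimetre and let it spring back, in turn from the robot's left to its right, to feel which one is the softest; after that push the T-shaped tag on that one's block all the way down, leave the other two tags up, and take the hand away. Do it all by pushing: lift nothing, and leave the blocks and the other things on the bench where they stand.

Things in the scene. Friction and masses are not known exactly. Their poses are not given: they have to be found in the camera images.
- block_a: one of three identical test blocks, a heavy (about 3 kg) plain aluminium plate 160 x 90 x 24 mm standing loose on the bench; origin at the centre of its underside, x along its length: the spring mount stands at x = +38 mm, the tag at x = -47 mm (the robot's side), both at y = 0. At any start one block stands on the robot's left (+y), one in the middle, one on the right, some 170 to 290 mm apart; the letters do not tell the place
- pad_a_top (a point): centre of the top of the spring mount on block_a: a round steel cap 60 mm across and 15 mm high over a coil spring, with a flat black rubber pad 52 mm across and 5 mm thick on it; this point is on the rubber, 66 mm above the bench when not pressed
- mount_a (a joint): how far the mount of block_a is pressed straight down, m: 0 at rest, 0.016 at its stop; it springs back when let go. All three start to give at 1 N; from there the force grows in proportion to the depth, at a different rate for each mount: at 10 mm the softest takes about 3 N, the others at least 7 and at most 11 N
- tag_a_top (a point): centre of the flat top of the tag of block_a: a T-shaped plain steel tab in a low black guide, its top plate 22 x 30 x 6 mm (30 across the block); this point is 64 mm above the bench when up, 50 mm when pushed home; 85 mm from the mount's axis
- tag_a (a joint): how far the tag of block_a is pushed down, m: 0 up (start), 0.014 fully down against its stop; slides stiffly, needs 4 to 5 N, and stays where it is left
- block_b: one of three identical test blocks, a heavy (about 3 kg) plain aluminium plate 160 x 90 x 24 mm standing loose on the bench; origin at the centre of its underside, x along its length: the spring mount stands at x = +38 mm, the tag at x = -47 mm (the robot's side), both at y = 0. At any start one block stands on the robot's left (+y), one in the middle, one on the right, some 170 to 290 mm apart; the letters do not tell the place
- pad_b_top (a point): centre of the top of the spring mount on block_b: a round steel cap 60 mm across and 15 mm high over a coil spring, with a flat black rubber pad 52 mm across and 5 mm thick on it; this point is on the rubber, 66 mm above the bench when not pressed
- mount_b (a joint): how far the mount of block_b is pressed straight down, m: 0 at rest, 0.016 at its stop; it springs back when let go. All three start to give at 1 N; from there the force grows in proportion to the depth, at a different rate for each mount: at 10 mm the softest takes about 3 N, the others at least 7 and at most 11 N
- tag_b_top (a point): centre of the flat top of the tag of block_b: a T-shaped plain steel tab in a low black guide, its top plate 22 x 30 x 6 mm (30 across the block); this point is 64 mm above the bench when up, 50 mm when pushed home; 85 mm from the mount's axis
- tag_b (a joint): how far the tag of block_b is pushed down, m: 0 up (start), 0.014 fully down against its stop; slides stiffly, needs 4 to 5 N, and stays where it is left
- block_c: one of three identical test blocks, a heavy (about 3 kg) plain aluminium plate 160 x 90 x 24 mm standing loose on the bench; origin at the centre of its underside, x along its length: the spring mount stands at x = +38 mm, the tag at x = -47 mm (the robot's side), both at y = 0. At any start one block stands on the robot's left (+y), one in the middle, one on the right, some 170 to 290 mm apart; the letters do not tell the place
- pad_c_top (a point): centre of the top of the spring mount on block_c: a round steel cap 60 mm across and 15 mm high over a coil spring, with a flat black rubber pad 52 mm across and 5 mm thick on it; this point is on the rubber, 66 mm above the bench when not pressed
- mount_c (a joint): how far the mount of block_c is pressed straight down, m: 0 at rest, 0.016 at its stop; it springs back when let go. All three start to give at 1 N; from there the force grows in proportion to the depth, at a different rate for each mount: at 10 mm the softest takes about 3 N, the others at least 7 and at most 11 N
- tag_c_top (a point): centre of the flat top of the tag of block_c: a T-shaped plain steel tab in a low black guide, its top plate 22 x 30 x 6 mm (30 across the block); this point is 64 mm above the bench when up, 50 mm when pushed home; 85 mm from the mount's axis
- tag_c (a joint): how far the tag of block_c is pushed down, m: 0 up (start), 0.014 fully down against its stop; slides stiffly, needs 4 to 5 N, and stays where it is left
- bushing: bystander: black rubber bushing like a spool, 48 mm across, 42 mm high, beyond the blocks; origin at the centre of its underside
- jar: bystander: white plastic jar, 52 mm across, 75 mm high, beyond the blocks; origin at the centre of its underside
- collar: bystander: dark steel ring 44 mm across, 22 mm high, to the left of the blocks; origin at the centre of its underside
- wrench: bystander: wrench 150 mm long lying flat beyond the blocks; origin on its underside, about half-way along
Not all that is in view belongs to the job. Leave any brown or purple look-alike of the block_b alone.

How it is judged:
By the outcome, as a careful person would: the job done as asked, in the order asked, and still so for the second after the job is handed in, with the robot touching nothing.
It also fails if it takes over 51 s, if anything falls off the work surface, if the arm or the gripper's body presses on something with over 40 N, if the wrist force passes 120 N, or if a joint passes its speed limit or range.

ROBOT

A 7-joint arm with a two-finger parallel gripper is mounted at the origin on the work surface. World frame = base frame: x ahead of the robot, y to its left, z up, the work surface at z = 0. Lengths are in m, angles in rad, forces in N, time in s.
With the tool pointing down it reaches from about 0.425 to 0.925 m from the base axis. Payload 6.8 kg.
Tool frame: the origin (TCP) lies midway between the tips of the shut fingers; the grasp point (between the pads) lies 19 mm behind it; z points along the fingers, y is the direction in which the jaws open and shut (so a half turn about z gives the same grasp; the last joint's range is limited). The gripper opens to 85 mm and grips with 20 to 120 N. Pads are 22 mm wide; open, the fingers measure 114 mm over their backs; the gripper's body (76 mm by 85 mm) begins 54 mm behind the grasp point. The pads swing forward as they close: fully open they stand 13 mm farther back than shut.
Start: joints at [1.052, 0.477, 0.022, 1.555, -0.011, 1.109, -0.083], TCP at [0.27, -0.619, 0.231] pointing down, gripper open.
Joint ranges: [-2.96, 2.96], [-0.34, 2.1], [-1.41, 1.46], [0.24, 2.44], [-1.37, 4.51], [0.17, 1.92], [-2.96, 2.96]. Speed limits (rad/s): [2.39, 2.39, 3.14, 3.14, 3.14, 3.14, 3.14].

INTERFACE

Orientations are given as a unit quaternion [w, x, y, z].
In Python, from station import status, eyes, workorder gives the robot as it stands. The module is installed in compiled form; this text tells all that it offers.
- The arm moves only by the shell command python3 -m jog 'ROWS' [FORCE]. ROWS is text: rows parted by semicolons, each of 7 numbers parted by spaces: the shift along the tool's x, y, z in m, then the turn, a rotation vector about the tool's x, y, z in degrees, then the finger opening in m, from 0 to 0.0854. In form: dx dy dz rx ry rz jaw; .... A call has 1 to 5 rows; each row is the pose to reach, as a shift and turn from the pose commanded when the call began, along the tool's axes at that moment; what a row does not reach only later rows make up. A row lasts 1/10 s, in which the tool goes at most 50 mm and 8.59 degrees, less where a joint would pass 70% of its speed; a pose out of reach is approached as far as the arm can. A call with a gripper value outside its range is refused whole. The fingers move at their own pace and stop on an object; FORCE is the grip in N (left out, the last holds). Time passes only in rows, so rows that repeat a pose let the fingers close. It gives the time, the measured TCP pose, the force and the opening at its end, in the units of the state.
- status.get_obs(): the state, without advancing time (a new reading comes with each control period).
- eyes.read_camera(name): name is "scene" or "top" or "wrist"; returns a dict with "image" (420x560x3 uint8, red, green, blue), "intrinsics" (3x3 intrinsics, pixels), "position" and "orientation" of the camera in the world. Camera axes: x right, y up, looking along -z (the intrinsics and any distortion apply to the point x, -y, -z); pixel columns grow to the right and rows downward; lengths in m; the calibration is good to about 2 mm. A picture is of the moment at which its call begins. There is no depth.
- workorder.hand_in(): hands the job in, once; it reports no verdict.
The state is a dict: "t": time; "q": joint angles; "joint_vel": joint speeds; "joint_torque": joint torques, N m; "eef_pos": TCP position; "tool_rot": TCP orientation; "contact_force": force on the tool from outside, world axes, zero at the start; "torque": the same for the moment, N m; "gripper_width": opening from 0.0 (shut) to 1.0 (fully open).
Only numpy, scipy, OpenCV 4.12 (cv2) and the standard library are available. Lean on these libraries where they do the work, as an engineer would, in place of code of your own. Each camera call takes 0.05 s, during which the arm holds its last target.

## Working session

There is one attempt and no reset: what is moved stays moved. The work goes in short steps, Python scripts to look and compute and a shell command to move; the robot and the scene stay as the last step left them, time stands still between calls to the robot, and variables do not carry over. Pictures are saved under pics/ and viewed, and the job is handed in when it is done.

```bash
mkdir -p pics
python3 - <<'E'
from station import status, eyes
import cv2,numpy as np
o=status.get_obs()
for k,v in o.items(): print(k,np.round(v,4))
for n in ("scene","top","wrist"):
    c=eyes.read_camera(n); cv2.imwrite(f"pics/{n}0.png",c["image"][:,:,::-1])
    print(n,np.round(c["intrinsics"],1).tolist(),np.round(c["position"],4),np.round(c["orientation"],4),[k for k in c])
E
```

```text
t 0.0
q [ 1.0519  0.4778  0.0223  1.5564 -0.0115  1.1093 -0.0831]
joint_vel [ 0.0017  0.0017 -0.      0.0008  0.0001  0.0001  0.0003]
joint_torque [-1.10000e-03 -5.96448e+01  1.60810e+00 -2.81202e+01  1.27000e-02
  9.30000e-03 -0.00000e+00]
eef_pos [ 0.2693 -0.6183  0.2303]
tool_rot [-9.00e-04  9.79e-01  2.04e-01 -3.00e-04]
contact_force [ 0.0762  0.1661 -0.3102]
torque [ 0.0257  0.0182 -0.0178]
gripper_width 1.0021
scene [[538.2, 0.0, 282.4], [0.0, 538.2, 206.0], [0.0, 0.0, 1.0]] [1.0026 0.6624 1.2001] [0.2758 0.0934 0.3068 0.9061] ['image', 'intrinsics', 'position', 'orientation']
top [[401.5, 0.0, 267.4], [0.0, 401.5, 204.5], [0.0, 0.0, 1.0]] [ 0.3416 -0.0607  1.4376] [ 0.7156  0.0484 -0.0369 -0.6959] ['image', 'intrinsics', 'position', 'orientation']
wrist [[330.7, 0.0, 280.3], [0.0, 330.7, 211.9], [0.0, 0.0, 1.0]] [ 0.3369 -0.5883  0.373 ] [ 0.8272 -0.1228  0.0813 -0.5423] ['image', 'intrinsics', 'position', 'orientation']
```

View pics/top0.png

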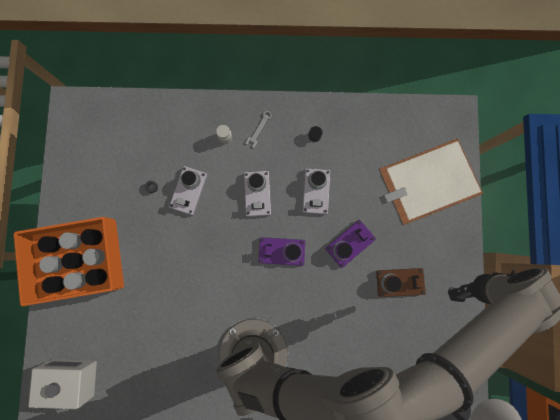

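View pics/scene0.png

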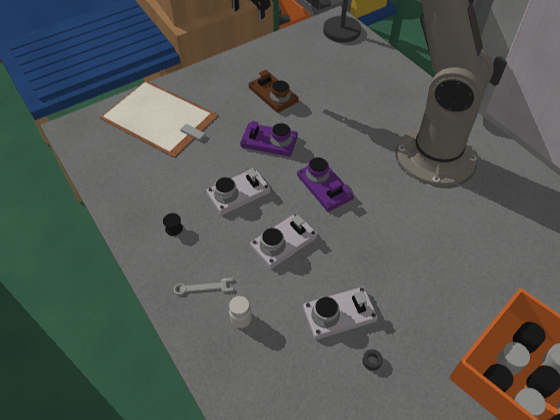

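View pics/wrist0.png

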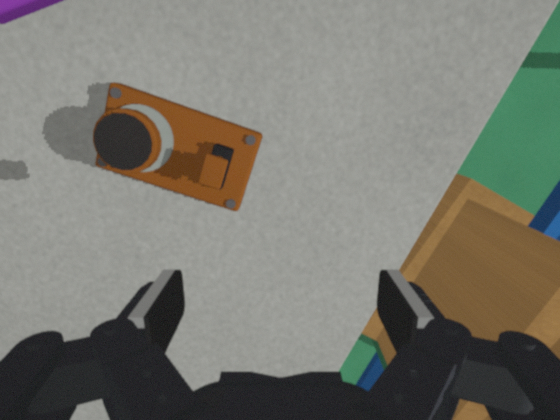

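The top picture shows three plain aluminium blocks, with pads at about (190,179), (257,181) and (318,178). The two purple blocks (282,252) and (351,244) and the brown one (401,283) are look-alikes to leave alone. I'll enlarge the crops to confirm this and to measure.

```bash
cat > h.py <<'E'
import numpy as np,cv2
from scipy.spatial.transform import Rotation as R
def rot(c):
    w,x,y,z=c["orientation"]; return R.from_quat([x,y,z,w]).as_matrix()
def ray(c,u,v,z):
    K=np.array(c["intrinsics"]); d=np.array([(u-K[0,2])/K[0,0],-(v-K[1,2])/K[1,1],-1.])
    d=rot(c)@d; p=np.array(c["position"]); return p+d*(z-p[2])/d[2]
def proj(c,P):
    K=np.array(c["intrinsics"]); p=rot(c).T@(np.array(P)-np.array(c["position"]))
    return np.array([K[0,2]+K[0,0]*p[0]/-p[2],K[1,2]+K[1,1]*-p[1]/-p[2]])
E
python3 - <<'E'
import cv2,pickle
from station import eyes
a=cv2.imread('pics/top0.png')[155:225,160:340]; cv2.imwrite('pics/topc.png',cv2.resize(a,None,fx=4.4,fy=4.4,interpolation=cv2.INTER_CUBIC))
a=cv2.imread('pics/scene0.png')[155:350,195:395]; cv2.imwrite('pics/scenec.png',cv2.resize(a,None,fx=3,fy=3,interpolation=cv2.INTER_CUBIC))
E
```

```text
(no output)
```

View pics/topc.png

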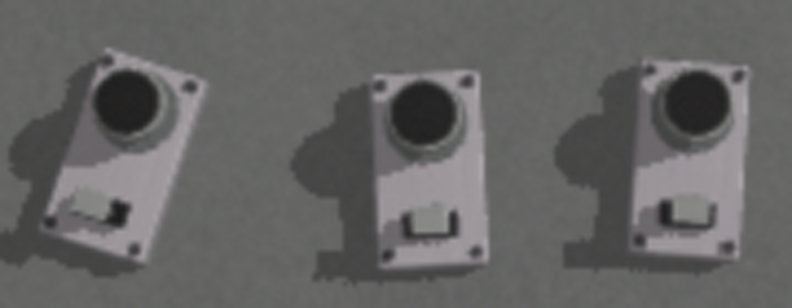

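View pics/scenec.png

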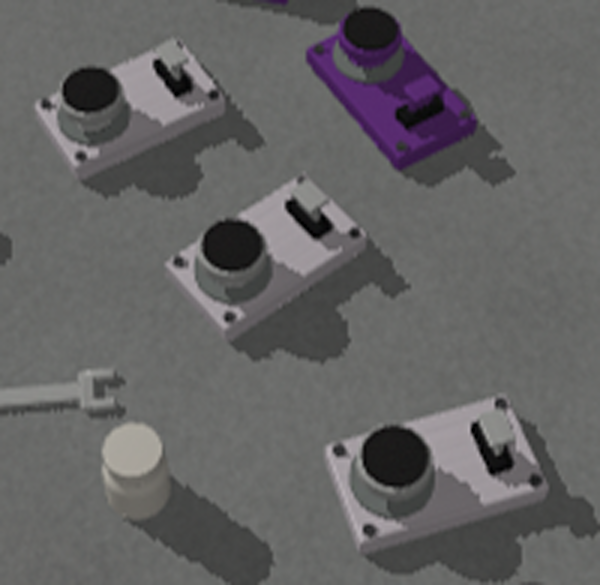

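```bash
cat > m.py <<'E'
import numpy as np,cv2,sys
from h import *
from station import eyes
def pads(c,seeds):
    g=c["image"].max(2); m=(g<52).astype(np.uint8)
    n,l,s,ce=cv2.connectedComponentsWithStats(m,connectivity=4); out=[]
    for s0 in seeds:
        k=l[s0[1],s0[0]]; out.append((ce[k],s[k,2:]))
    return out
S={"top":[(189,178),(256,181),(318,178)],"scene":[(326,307),(272,237),(225,185)]}
T={"top":[(160+91/4.4,155+204/4.4),(160+433/4.4,155+220/4.4),(160+689/4.4,155+209/4.4)],"scene":[(195+496/3,155+430/3),(195+310/3,155+195/3),(195+176/3,155+63/3)]}
if __name__=="__main__":
  for n in S:
    c=eyes.read_camera(n)
    for (ce,s),t in zip(pads(c,S[n]),T[n]):
        p=ray(c,*ce,.066);q=ray(c,*t,.064);d=p-q
        print(n,np.round(ce,1),s,np.round(p,4),np.round(q,4),round(np.hypot(*d[:2]),4),"yaw",np.degrees(np.arctan2(d[1],d[0])).round(1))
E
python3 m.py
```

```text
top [188.1 177.9] [ 13  13 144] [0.5936 0.243  0.066 ] [0.5109 0.2647 0.064 ] 0.0855 yaw -14.7
top [255.5 180.4] [ 14  14 148] [0.5908 0.0079 0.066 ] [ 0.5055 -0.0047  0.064 ] 0.0862 yaw 8.4
top [317.9 178. ] [ 13  13 142] [ 0.6051 -0.208   0.066 ] [ 0.5196 -0.2048  0.064 ] 0.0855 yaw -2.1
scene [326.3 306.9] [ 22  21 341] [0.5989 0.2436 0.066 ] [0.5185 0.2696 0.064 ] 0.0845 yaw -18.0
scene [272.  236.4] [ 20  17 263] [0.5955 0.0081 0.066 ] [0.5095 0.0021 0.064 ] 0.0862 yaw 4.0
scene [224.6 184.5] [ 18  15 211] [ 0.6094 -0.2075  0.066 ] [ 0.5262 -0.1907  0.064 ] 0.0849 yaw -11.4
```

The block positions check out: the pads are 85 mm from the tags and the heights are consistent. The order from left to right is y=+0.243, +0.008, −0.208. Next I'll close the gripper, turn the tool square to the world axes, and travel high.

```bash
python3 -m jog '0.042 -0.027 0 0 0 8 0; 0.084 -0.054 0 0 0 16 0; 0.126 -0.081 0 0 0 23.5 0; 0.168 -0.108 0 0 0 23.5 0; 0.21 -0.135 0 0 0 23.5 0' 40
```

```text
t: 0.75
eef_pos: [0.4091, -0.4094, 0.2314]
tool_rot: [0.0, 1.0, 0.0, 0.0]
contact_force: [0.8, -1.5, -0.3]
gripper_width: 0.147
```

```bash
python3 -m jog '0.014 -0.048 0 0 0 0 0; 0.028 -0.096 0 0 0 0 0; 0.042 -0.144 0 0 0 0 0; 0.056 -0.192 0 0 0 0 0; 0.07 -0.24 0 0 0 0 0' ; python3 -m jog '0.014 -0.048 0 0 0 0 0; 0.028 -0.096 0 0 0 0 0; 0.042 -0.144 0 0 0 0 0; 0.056 -0.192 0 0 0 0 0; 0.07 -0.24 0 0 0 0 0'
```

```text
t: 1.25
eef_pos: [0.4782, -0.1693, 0.2315]
tool_rot: [0.0, 1.0, 0.0, 0.0]
contact_force: [1.2, 0.0, -0.5]
gripper_width: 0.002
t: 1.75
eef_pos: [0.5482, 0.0707, 0.2315]
tool_rot: [0.0, 1.0, 0.0, 0.0]
contact_force: [0.9, -1.4, -0.3]
gripper_width: 0.002
```

```bash
python3 -m jog '0.012 -0.043 0.01 0 0 0 0; 0.024 -0.086 0.03 0 0 0 0; 0.036 -0.129 0.06 0 0 0 0; 0.048 -0.172 0.09 0 0 0 0; 0.048 -0.172 0.11 0 0 0 0'
python3 - <<'E'
from station import status, eyes
import cv2,numpy as np
o=status.get_obs(); print(o["eef_pos"],o["contact_force"])
for n in ("wrist","scene"):
    c=eyes.read_camera(n); cv2.imwrite(f"pics/{n}1.png",c["image"][:,:,::-1])
a=cv2.imread('pics/scene1.png')[200:360,240:440]; cv2.imwrite('pics/scene1c.png',cv2.resize(a,None,fx=3,fy=3))
o=status.get_obs(); print(o["eef_pos"],o["contact_force"])
E
```

```text
t: 2.25
eef_pos: [0.5951, 0.248, 0.1199]
tool_rot: [-0.002, 1.0, 0.004, -0.0]
contact_force: [0.1, -0.8, 0.1]
gripper_width: -0.001
[0.59510781 0.248007   0.11991346] [ 0.12202001 -0.765168    0.05877406]
[0.59306091 0.24210374 0.11738105] [-0.22363932 -1.62782505  0.49077027]
```

View pics/wrist1.png

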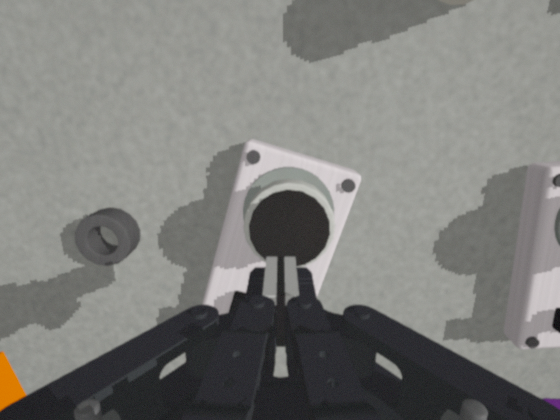

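View pics/scene1c.png

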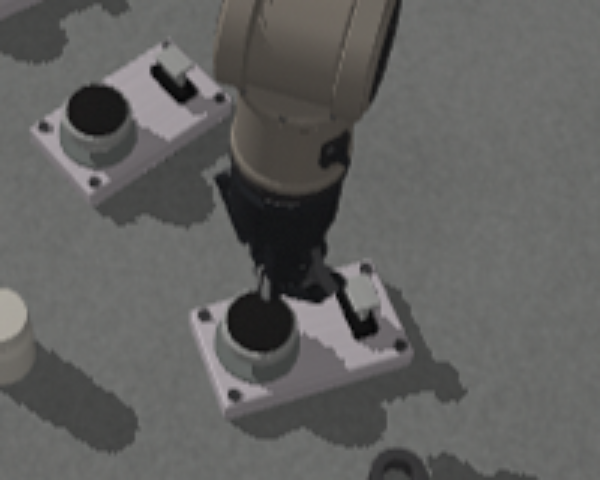

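The wrist view shows pad A centred near (289,227), with the shut finger tips above it. I'll work the pad position out from the wrist camera as well.

Run:
```python
from station import status, eyes
from h import *
c=eyes.read_camera("wrist"); g=c["image"].max(2)
print(c["position"],status.get_obs()["eef_pos"],status.get_obs()["contact_force"])
for u,v in [(289,227),(247,226),(330,226),(290,191)]: print(ray(c,u,v,.066).round(4))
print(proj(c,[.595,.243,.066]))
for u,v in [(253,157),(348,186)]: print(ray(c,u,v,.026).round(4))
```

```text
[0.66758278 0.24316477 0.25942642] [0.59447003 0.24053199 0.11957278] [ 0.64477176 -0.28808424  0.13527614]
[0.5975 0.2372 0.066 ]
[0.5981 0.2632 0.066 ]
[0.5982 0.2117 0.066 ]
[0.6205 0.2368 0.066 ]
[279.59472834 230.78870781]
[0.6352 0.2618 0.026 ]
[0.6146 0.1937 0.026 ]
```

```bash
cat > s.py <<'E'
from station import status, eyes
import numpy as np,sys
n=int(sys.argv[1]) if len(sys.argv)>1 else 6
P=[];F=[];Q=[]
for i in range(n):
    eyes.read_camera("wrist"); o=status.get_obs(); P.append(o["eef_pos"]);F.append(o["contact_force"]);Q.append(o["joint_torque"])
print("t",o["t"],"pos",np.mean(P,0).round(4),"sd",np.std(P,0).round(4),"F",np.mean(F,0).round(2),"sd",np.std(F,0).round(2))
print("tau",np.mean(Q,0).round(2),np.std(Q,0).round(2))
E
python3 -m jog '0.002 0 0.02 0 0 0 0; 0.002 0 0.04 0 0 0 0; 0.002 0 0.045 0 0 0 0;0.002 0 0.047 0 0 0 0;0.002 0 0.047 0 0 0 0'; python3 s.py
```

```text
t: 2.9
eef_pos: [0.5986, 0.2404, 0.0757]
tool_rot: [-0.0, 1.0, -0.0, 0.001]
contact_force: [1.1, -0.2, -0.3]
gripper_width: -0.0
t 3.2 pos [0.5984 0.241  0.0755] sd [0.0002 0.0001 0.0003] F [-0.19 -0.21 -0.08] sd [0.28 0.58 0.48]
tau [ 1.10e-01 -6.15e+01 -2.96e+00 -2.24e+01  1.00e-02  0.00e+00  0.00e+00] [0.03 0.25 0.04 0.11 0.   0.   0.  ]
```

```bash
python3 -m jog '0 0 0.006 0 0 0 0; 0 0 0.0115 0 0 0 0; 0 0 0.0145 0 0 0 0;0 0 0.0145 0 0 0 0;0 0 0.0145 0 0 0 0'; python3 s.py 8
```

```text
t: 3.7
eef_pos: [0.5981, 0.2411, 0.0601]
tool_rot: [-0.0, 1.0, 0.0, 0.0]
contact_force: [1.6, 0.1, 3.5]
gripper_width: -0.003
t 4.1 pos [0.598  0.2411 0.0601] sd [0.     0.     0.0001] F [0.86 0.36 3.68] sd [0.65 0.45 0.28]
tau [ 0.000e+00 -5.934e+01 -2.810e+00 -2.002e+01 -4.000e-02  2.500e-01
  0.000e+00] [0.03 0.03 0.02 0.17 0.01 0.08 0.  ]
```

```bash
python3 -m jog '0 0 0.002 0 0 0 0; 0 0 0.0042 0 0 0 0; 0 0 0.0042 0 0 0 0'; python3 s.py 10
python3 - <<'E'
from station import eyes
import cv2
c=eyes.read_camera("scene"); cv2.imwrite("pics/sA.png",cv2.resize(c["image"][200:360,240:440,::-1],None,fx=3,fy=3))
E
```

```text
t: 4.4
eef_pos: [0.5981, 0.2411, 0.0557]
tool_rot: [-0.0, 1.0, 0.0, 0.0]
contact_force: [-0.1, -0.8, 7.8]
gripper_width: 0.002
t 4.9 pos [0.5981 0.2411 0.0559] sd [0. 0. 0.] F [0.37 0.19 6.45] sd [0.3  0.35 0.4 ]
tau [ 0.000e+00 -5.796e+01 -2.680e+00 -1.926e+01 -1.000e-02  1.400e-01
  0.000e+00] [0.   0.07 0.   0.03 0.   0.01 0.  ]
```

View pics/sA.png

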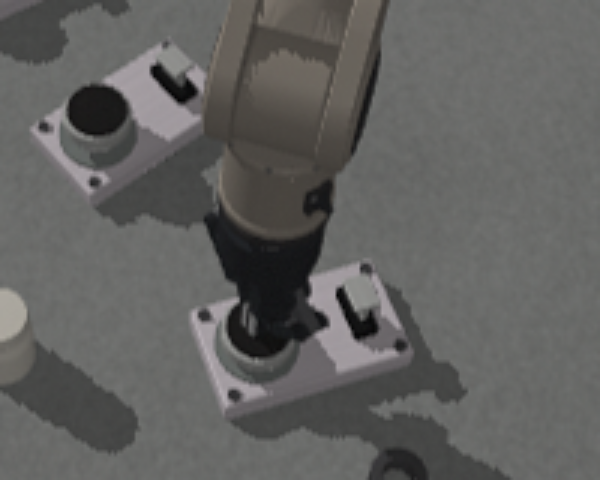

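The left mount reads about 6.5 N, and the slope is about 0.66 N/mm. That slope puts the true depth at about 8.5 mm, so I'll press slightly deeper to be near a centimetre and then let it spring back.

```bash
python3 -m jog '0 0 0.0013 0 0 0 0; 0 0 0.0013 0 0 0 0'; python3 s.py 6; python3 -m jog '0 0 -0.01 0 0 0 0; 0 0 -0.025 0 0 0 0; 0 0 -0.04 0 0 0 0; 0 0 -0.06 0 0 0 0; 0 0 -0.06 0 0 0 0'
```

```text
t: 5.15
eef_pos: [0.5981, 0.2411, 0.0546]
tool_rot: [-0.0, 1.0, 0.0, 0.0]
contact_force: [0.0, 0.0, 7.4]
gripper_width: 0.003
t 5.45 pos [0.5981 0.2411 0.0547] sd [0. 0. 0.] F [0.34 0.01 7.56] sd [0.62 0.15 0.52]
tau [-1.000e-02 -5.761e+01 -2.650e+00 -1.917e+01 -0.000e+00  5.000e-02
  0.000e+00] [0.   0.04 0.   0.02 0.   0.   0.  ]
t: 5.95
eef_pos: [0.5992, 0.2416, 0.1178]
tool_rot: [-0.001, 1.0, 0.0, 0.002]
contact_force: [0.6, 0.7, -0.3]
gripper_width: -0.003
```

```bash
python3 -m jog '-0.001 0.046 0 0 0 0 0; -0.002 0.092 0 0 0 0 0; -0.003 0.138 0 0 0 0 0; -0.004 0.184 0 0 0 0 0; -0.005 0.232 0 0 0 0 0'; python3 -m jog '0 0 0 0 0 0 0; 0 0 0 0 0 0 0'
python3 - <<'E'
from station import status, eyes
from h import *
c=eyes.read_camera("wrist"); cv2.imwrite("pics/w2.png",c["image"][:,:,::-1])
o=status.get_obs(); print(o["eef_pos"],o["contact_force"],proj(c,[.594,.008,.066]))
for u,v in [(280,212),(281,227),(289,227)]: print(ray(c,u,v,.066).round(4))
E
```

```text
t: 6.45
eef_pos: [0.5921, 0.0073, 0.1141]
tool_rot: [0.0, 1.0, 0.001, -0.0]
contact_force: [0.9, 0.3, -0.2]
gripper_width: -0.001
t: 6.65
eef_pos: [0.5923, 0.0069, 0.114]
tool_rot: [0.0, 1.0, -0.001, -0.001]
contact_force: [-0.6, 0.9, -0.5]
gripper_width: -0.002
[0.59249628 0.00908731 0.11412295] [-0.75935592  0.11296278 -0.42426982] [279.41666968 233.57267841]
[0.6079 0.0076 0.066 ]
[0.5983 0.007  0.066 ]
[0.5983 0.0021 0.066 ]
```

View pics/w2.png

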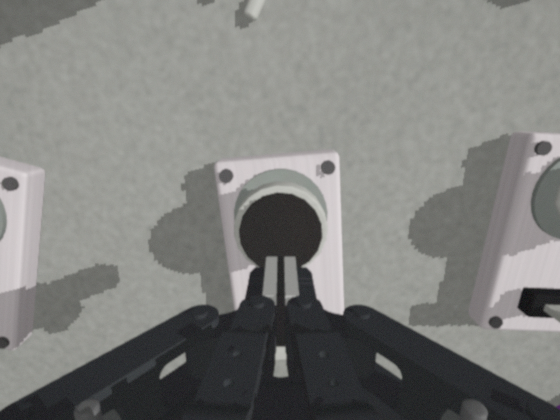

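Pad B is centred at (280,231), which agrees with the earlier measurement. Now I'll press the middle one.

```bash
python3 -m jog '0.002 0 0.02 0 0 0 0; 0.002 0 0.038 0 0 0 0; 0.002 0 0.046 0 0 0 0; 0.002 0 0.052 0 0 0 0; 0.002 0 0.054 0 0 0 0'; python3 -m jog '0 0 0 0 0 0 0; 0 0 0 0 0 0 0';python3 s.py 8; python3 -m jog '0 0 0.002 0 0 0 0; 0 0 0.0053 0 0 0 0; 0 0 0.0053 0 0 0 0'; python3 s.py 8
```

```text
t: 7.2
eef_pos: [0.5944, 0.0107, 0.0603]
tool_rot: [-0.001, 1.0, 0.001, -0.001]
contact_force: [-3.8, 1.8, 6.9]
gripper_width: 0.002
t: 7.4
eef_pos: [0.595, 0.0104, 0.0612]
tool_rot: [-0.0, 1.0, 0.001, 0.0]
contact_force: [-3.5, 1.4, 5.2]
gripper_width: -0.004
t 7.8 pos [0.5953 0.0102 0.0613] sd [0.0001 0.0001 0.0001] F [-2.18  2.77  5.09] sd [0.69 0.26 0.45]
tau [  1.47 -54.69  -0.51 -20.6    0.68  -0.58  -0.  ] [0.16 0.07 0.16 0.16 0.04 0.1  0.  ]
t: 8.1
eef_pos: [0.5955, 0.01, 0.0561]
tool_rot: [-0.0, 1.0, 0.001, 0.001]
contact_force: [-4.0, 2.7, 10.5]
gripper_width: -0.002
t 8.5 pos [0.5955 0.01   0.0563] sd [0.     0.     0.0001] F [-3.97  2.19  9.78] sd [0.6  0.58 0.49]
tau [  1.51 -52.42  -0.26 -19.89   0.76  -1.01  -0.  ] [0.01 0.12 0.   0.04 0.   0.01 0.  ]
```

```bash
python3 -m jog '0.001 0 0.0008 0 0 0 0; 0.001 0 0.0008 0 0 0 0; 0.001 0 0.0008 0 0 0 0'; python3 s.py 5; python3 -m jog '0 0 -0.01 0 0 0 0; 0 0 -0.025 0 0 0 0; 0 0 -0.04 0 0 0 0; 0 0 -0.06 0 0 0 0; 0 0 -0.06 0 0 0 0'; python3 -m jog '0.002 0.043 0 0 0 0 0; 0.004 0.086 0 0 0 0 0; 0.006 0.129 0 0 0 0 0; 0.009 0.172 0 0 0 0 0; 0.012 0.216 0 0 0 0 0'; python3 -m jog '0 0 0 0 0 0 0; 0 0 0 0 0 0 0';  python3 - <<'E'
from station import status, eyes
from h import *
c=eyes.read_camera("wrist"); cv2.imwrite("pics/w3.png",c["image"][:,:,::-1])
o=status.get_obs(); print(o["eef_pos"],o["contact_force"],proj(c,[.607,-.208,.066]))
E
```

```text
t: 8.8
eef_pos: [0.5955, 0.01, 0.0553]
tool_rot: [-0.0, 1.0, 0.001, -0.0]
contact_force: [-6.0, 2.4, 10.5]
gripper_width: -0.001
t 9.05 pos [0.5956 0.01   0.0553] sd [0. 0. 0.] F [-5.78  2.35 10.47] sd [0.26 0.2  0.4 ]
tau [  1.58 -52.49  -0.12 -20.96   0.9   -1.62  -0.  ] [0.   0.01 0.   0.   0.   0.   0.  ]
t: 9.55
eef_pos: [0.5984, 0.0087, 0.1178]
tool_rot: [-0.0, 1.0, -0.0, 0.003]
contact_force: [-0.1, -0.0, 0.8]
gripper_width: 0.002
t: 10.05
eef_pos: [0.6078, -0.209, 0.1141]
tool_rot: [0.0, 1.0, 0.0, 0.0]
contact_force: [-0.4, 0.2, -0.2]
gripper_width: 0.0
t: 10.25
eef_pos: [0.6075, -0.2092, 0.1138]
tool_rot: [0.0, 1.0, -0.001, -0.0]
contact_force: [-0.5, 0.2, 0.2]
gripper_width: 0.002
[ 0.60785216 -0.20692754  0.11388626] [-0.08102883  0.31791306  0.09127495] [279.40667923 237.02646874]
```

View pics/w3.png

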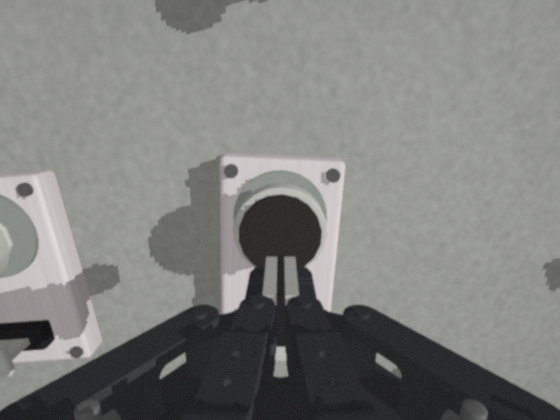

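Pad C is centred at (280,233), which fits. Now the right one.

```bash
python3 -m jog '0.001 0 0.02 0 0 0 0; 0.001 0 0.038 0 0 0 0; 0.001 0 0.046 0 0 0 0; 0.001 0 0.052 0 0 0 0; 0.001 0 0.054 0 0 0 0'; python3 -m jog '0 0 0 0 0 0 0; 0 0 0 0 0 0 0';python3 s.py 8; python3 -m jog '0 0 0.002 0 0 0 0; 0 0 0.0053 0 0 0 0; 0 0 0.0053 0 0 0 0'; python3 s.py 8
```

```text
t: 10.8
eef_pos: [0.6092, -0.2059, 0.0601]
tool_rot: [-0.0, 1.0, 0.001, -0.0]
contact_force: [-0.9, 0.8, 2.5]
gripper_width: 0.002
t: 11.0
eef_pos: [0.6097, -0.207, 0.061]
tool_rot: [0.0, 1.0, 0.0, 0.001]
contact_force: [0.8, 1.9, 0.9]
gripper_width: 0.002
t 11.4 pos [ 0.6096 -0.2072  0.0608] sd [0.0001 0.0001 0.0002] F [0.72 0.68 1.58] sd [0.49 0.57 0.51]
tau [  0.48 -60.94  -1.46 -21.13   0.17   0.17   0.  ] [0.06 0.04 0.05 0.25 0.03 0.12 0.  ]
t: 11.7
eef_pos: [0.6092, -0.2072, 0.0546]
tool_rot: [0.0, 1.0, 0.0, 0.0]
contact_force: [2.7, 0.5, 2.6]
gripper_width: 0.001
t 12.1 pos [ 0.6092 -0.2073  0.055 ] sd [0.     0.     0.0001] F [1.78 0.09 2.27] sd [0.48 0.39 0.44]
tau [ 2.200e-01 -6.008e+01 -1.700e+00 -1.985e+01  2.000e-02  4.500e-01
 -0.000e+00] [0.04 0.04 0.05 0.07 0.03 0.05 0.  ]
```

The right mount is clearly the softest: about 2.3 N, against 7.6 N (left) and 10.5 N (middle). I'll let it spring back, then move back towards the robot to look at its tag.

```bash
python3 -m jog '0 0 -0.01 0 0 0 0; 0 0 -0.025 0 0 0 0; 0 0 -0.04 0 0 0 0; 0 0 -0.06 0 0 0 0; 0 0 -0.06 0 0 0 0'; python3 -m jog '-0.045 0 0 0 0 0 0; -0.09 0 0 0 0 0 0; -0.13 0 0 0 0 0 0; -0.14 0 0 0 0 0 0; -0.14 0 0 0 0 0 0'; python3 -m jog '0 0 0 0 0 0 0; 0 0 0 0 0 0 0';  python3 - <<'E'
from station import status, eyes
from h import *
c=eyes.read_camera("wrist"); cv2.imwrite("pics/w4.png",c["image"][:,:,::-1])
o=status.get_obs(); print(o["eef_pos"],o["contact_force"],proj(c,[.608,-.2075,.066]),proj(c,[.523,-.2,.064]))
c=eyes.read_camera("top"); cv2.imwrite("pics/t4.png",c["image"][:,:,::-1])
import pickle; pickle.dump(eyes.read_camera("wrist"),open("w4.pkl","wb"))
E
```

```text
t: 12.6
eef_pos: [0.6111, -0.2076, 0.1189]
tool_rot: [0.001, 1.0, 0.0, 0.003]
contact_force: [0.3, -0.0, 0.4]
gripper_width: -0.002
t: 13.1
eef_pos: [0.4675, -0.2076, 0.1151]
tool_rot: [0.0, 1.0, -0.0, -0.0]
contact_force: [0.9, -0.1, -0.0]
gripper_width: -0.002
t: 13.3
eef_pos: [0.471, -0.2069, 0.1152]
tool_rot: [-0.0, 1.0, 0.001, 0.001]
contact_force: [-0.1, 0.4, -0.7]
gripper_width: 0.001
[ 0.47082531 -0.20690338  0.11504541] [-0.36553246 -0.94232505 -0.1392066 ] [282.7117089  -21.02539421] [269.3395898  150.47592796]
```

View pics/w4.png

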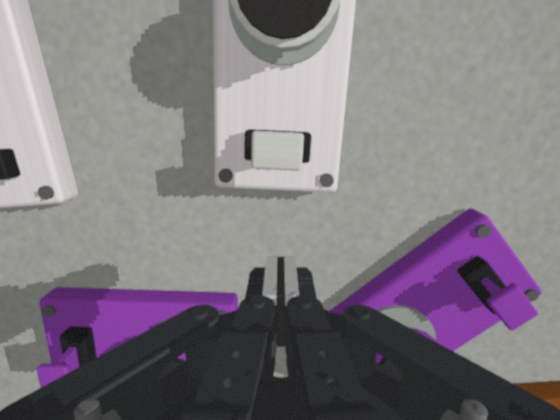

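The softest block's tag plate is at (252–304, 131–170) in the wrist view, with its centre near (278,148). Purple look-alikes stand near the bottom of the frame, and the hand is well above them.

Run:
```python
import pickle
from h import *
c=pickle.load(open("w4.pkl","rb"))
for p in [(278,148),(252,149),(304,149),(278,131),(278,168)]: print(p,ray(c,*p,.064).round(4))
a=c["image"][100:200,200:360,::-1]; cv2.imwrite("pics/w4c.png",cv2.resize(a,None,fx=4.5,fy=4.5,interpolation=cv2.INTER_CUBIC))
```

```text
(278, 148) [ 0.5239 -0.205   0.064 ]
(252, 149) [ 0.5233 -0.1899  0.064 ]
(304, 149) [ 0.5233 -0.22    0.064 ]
(278, 131) [ 0.5334 -0.205   0.064 ]
(278, 168) [ 0.5122 -0.2049  0.064 ]
```

View pics/w4c.png

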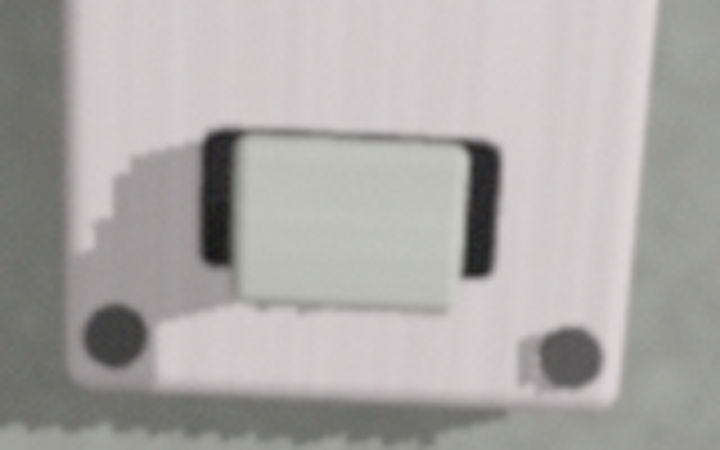

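The tag centre is (0.523, −0.205): 30 mm wide and 85 mm from the pad, as it should be. I'll move over it and push.

```bash
python3 -m jog '0.03 -0.002 0 0 0 0 0; 0.052 -0.002 0 0 0 0 0; 0.052 -0.002 0.015 0 0 0 0; 0.052 -0.002 0.035 0 0 0 0; 0.052 -0.002 0.043 0 0 0 0'; python3 -m jog '0 0 0 0 0 0 0; 0 0 0 0 0 0 0'; python3 s.py 3
python3 - <<'E'
from station import eyes
import cv2
c=eyes.read_camera("scene"); cv2.imwrite("pics/s5.png",cv2.resize(c["image"][110:240,150:330,::-1],None,fx=4,fy=4))
E
```

```text
t: 13.95
eef_pos: [0.5206, -0.2046, 0.0701]
tool_rot: [-0.0, 1.0, 0.001, -0.001]
contact_force: [-1.0, 0.1, 0.1]
gripper_width: -0.002
t: 14.15
eef_pos: [0.5214, -0.2052, 0.0722]
tool_rot: [0.0, 1.0, 0.0, 0.0]
contact_force: [-0.6, 0.2, -0.6]
gripper_width: -0.0
t 14.3 pos [ 0.5217 -0.2054  0.0727] sd [0.     0.     0.0001] F [ 0.21  0.33 -0.25] sd [0.56 0.4  0.4 ]
tau [-6.000e-02 -5.251e+01 -1.680e+00 -2.000e+01  1.000e-02  1.000e-02
  0.000e+00] [0.01 0.16 0.01 0.09 0.   0.01 0.  ]
```

View pics/s5.png

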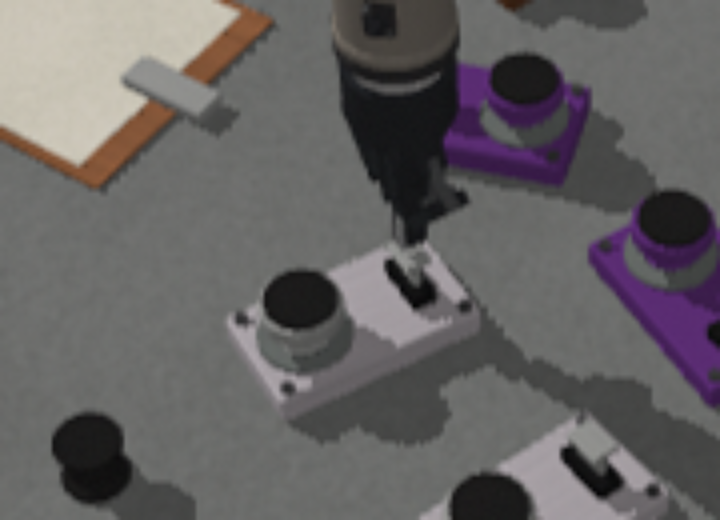

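The finger tips stand just above the tag. I'll push down gradually.

```bash
python3 -m jog '0.001 0 0.005 0 0 0 0; 0.001 0 0.01 0 0 0 0; 0.001 0 0.014 0 0 0 0; 0.001 0 0.018 0 0 0 0; 0.001 0 0.02 0 0 0 0'; python3 s.py 3;  python3 -m jog '0 0 0.002 0 0 0 0; 0 0 0.003 0 0 0 0; 0 0 0.003 0 0 0 0'; python3 s.py 3
```

```text
t: 14.85
eef_pos: [0.5227, -0.2053, 0.0518]
tool_rot: [0.0, 1.0, 0.0, 0.001]
contact_force: [1.6, -0.6, 3.3]
gripper_width: -0.004
t 15.0 pos [ 0.5221 -0.2052  0.0516] sd [0.0003 0.0001 0.    ] F [ 0.91 -0.28  1.87] sd [0.25 0.46 0.75]
tau [ 1.000e-02 -5.321e+01 -1.630e+00 -1.822e+01 -2.000e-02  2.600e-01
 -1.000e-02] [0.01 0.1  0.02 0.3  0.03 0.13 0.  ]
t: 15.3
eef_pos: [0.5219, -0.2051, 0.05]
tool_rot: [0.0, 1.0, 0.0, -0.0]
contact_force: [-3.7, 0.3, 14.2]
gripper_width: 0.001
t 15.45 pos [ 0.5219 -0.2051  0.05  ] sd [0. 0. 0.] F [-3.53  1.24 14.19] sd [0.6  0.11 0.19]
tau [ -0.12 -46.82  -1.27 -17.52   0.16  -1.18  -0.  ] [0.   0.03 0.   0.01 0.   0.   0.  ]
```

The push hit a firm stop at z = 0.050 with 14 N, so the tag is home. I'll withdraw and check.

```bash
python3 -m jog '0 0 -0.015 0 0 0 0; 0 0 -0.04 0 0 0 0; 0 0 -0.08 0 0 0 0; 0 0 -0.12 0 0 0 0; 0 0 -0.16 0 0 0 0'; python3 -m jog '-0.02 0.045 0 0 0 0 0; -0.03 0.09 0 0 0 0 0; -0.04 0.135 0 0 0 0 0; -0.05 0.18 0 0 0 0 0; -0.06 0.22 0 0 0 0 0'; python3 -m jog '0 0 0 0 0 0 0; 0 0 0 0 0 0 0';python3 - <<'E'
from station import eyes,status
import cv2
print(status.get_obs()["t"],status.get_obs()["contact_force"])
c=eyes.read_camera("scene"); cv2.imwrite("pics/s6.png",c["image"][:,:,::-1]);cv2.imwrite("pics/s6c.png",cv2.resize(c["image"][155:350,195:395,::-1],None,fx=3,fy=3,interpolation=cv2.INTER_CUBIC))
c=eyes.read_camera("top"); cv2.imwrite("pics/t6.png",c["image"][:,:,::-1])
E
python3 m.py
```

```text
t: 15.95
eef_pos: [0.5212, -0.2049, 0.2105]
tool_rot: [-0.0, 1.0, 0.0, -0.001]
contact_force: [0.5, 0.1, 0.1]
gripper_width: -0.001
t: 16.45
eef_pos: [0.4607, -0.4272, 0.2091]
tool_rot: [-0.0, 1.0, -0.0, -0.0]
contact_force: [0.2, 0.1, 0.3]
gripper_width: -0.001
t: 16.65
eef_pos: [0.4611, -0.4258, 0.2086]
tool_rot: [-0.0, 1.0, -0.001, -0.0]
contact_force: [-0.6, 0.5, -0.2]
gripper_width: 0.0
16.65 [-0.63282369  0.48079839 -0.16553431]
top [188.  177.9] [ 13  13 143] [0.5935 0.2432 0.066 ] [0.5109 0.2647 0.064 ] 0.0853 yaw -14.6
top [255.5 180.4] [ 14  14 146] [0.5909 0.008  0.066 ] [ 0.5055 -0.0047  0.064 ] 0.0863 yaw 8.5
top [317.9 178. ] [ 13  13 141] [ 0.605  -0.2078  0.066 ] [ 0.5196 -0.2048  0.064 ] 0.0854 yaw -2.0
scene [326.3 306.9] [ 22  21 341] [0.5989 0.2436 0.066 ] [0.5185 0.2696 0.064 ] 0.0845 yaw -18.0
scene [272.  236.4] [ 20  17 263] [0.5955 0.0081 0.066 ] [0.5095 0.0021 0.064 ] 0.0862 yaw 4.0
scene [224.6 184.5] [ 18  14 210] [ 0.6094 -0.2076  0.066 ] [ 0.5262 -0.1907  0.064 ] 0.0849 yaw -11.5
```

View pics/s6c.png

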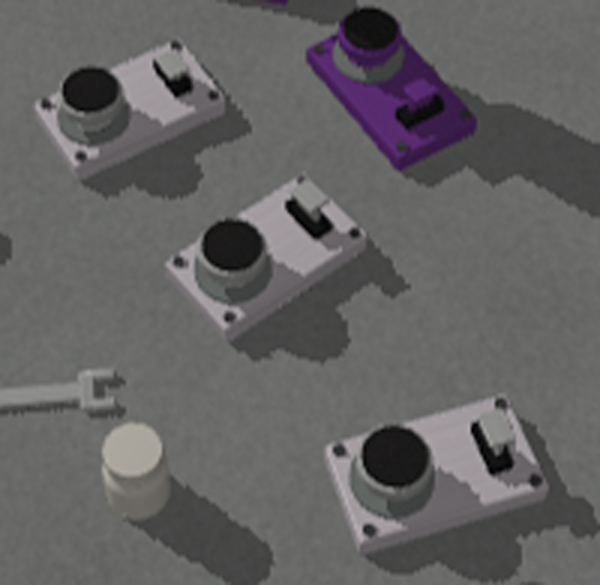

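View pics/t6.png

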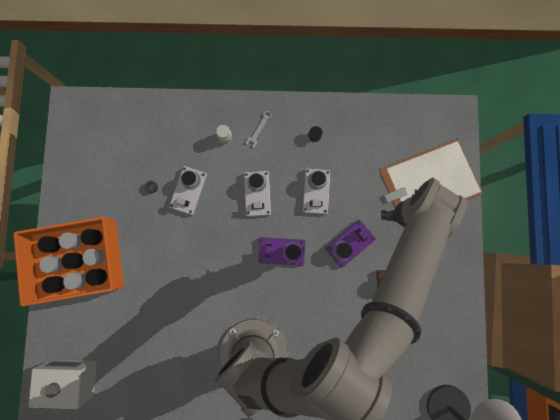

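The right-hand tag now sits low, at (172,65) in the crop. The other two are still up, at (310,195) and (496,430). All the pads are back at rest and the pad positions match the start to within 0.1–0.2 mm. Time to hand in.

```bash
python3 -c "
from station import workorder
print(workorder.hand_in())"
```

```text
the job is handed in; nothing more can be done
None
```

I pressed the three pads about 1 cm each, left to right, and let each spring back. The right-hand mount was the softest, so I pushed its tag all the way down, moved the hand clear and handed the job in.

| Mount | Force at full press |
|---|---|
| Left | about 7.6 N |
| Middle | about 10.5 N |
| Right | about 2.3 N |

- **Tag:** the push met a firm stop at 14 N with the fingertips at z = 0.050, the height given for a tag pushed home. The last pictures show it low and the other two tags still up.
- **Bench:** the three pads are back where they started, to within about 0.2 mm in the images, and nothing else looks moved. The hand is clear, the force reading is about zero, and the job took about 17 s.
- **Disagreements:**
  - My first two camera estimates of that tag's position differed by up to 15 mm. I settled it with a close wrist-camera view before pushing.
  - Press depths are good to about 1–1.5 mm. The force slopes for the left and middle mounts suggest the fingertips met the rubber 1–2 mm lower than expected, so I pressed those two slightly deeper.
  - Sideways force reached about 6 N while pressing the middle pad, but its block did not move.

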